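# Clear the two piles of tester parts onto their pads

## Task

Two piles of parts were left in front of the spring tester: take them apart from the top down. Stand each of the five parts (two loading plates, setting ring, big and small weight) upright and centred on its own rubber pad, the one whose light inlay has the shape and size of the part's foot; which way a part is turned does not matter. Let no part tip over on the way, and keep the arm clear of the tester, which stands close behind the middle of the work.

Things in the scene. Friction and masses are not known exactly. Their poses are not given: they have to be found in the camera images.
- round_platen_mid (a point): Round steel loading plate, a plain disc 64 mm in diameter and 24 mm high with a dark line round its side; loose, it stands on the table under one of the two piles. Point: its centre, half-way up; z axis up. (All parts and pads lie in front of the spring tester, a tall solid machine whose front is at x = 0.54 m between y = -0.20 m and 0.28 m, or on the free table just beside it.)
- square_platen_mid (a point): Square aluminium loading plate, 60 x 60 mm and 24 mm high with a small dark screw at each corner; loose, it stands on the table under the other pile. Point: its centre, half-way up; x and y axes parallel to its sides, z up.
- ring_gauge_mid (a point): Setting ring, a flat light-grey ring 52 mm in outside diameter, 14 mm high, with a bore (grasp it by the outside); it lies on one of the two plates. Point: its centre, half-way up; z axis up.
- small_weight_mid (a point): Small brass weight, 42 mm high: a round body 34 mm in diameter and 32 mm high, then a neck and a knob 20 mm wide; it stands on the setting ring. Point: its centre, half-way up; z axis up.
- big_weight_mid (a point): Big light-grey weight, 55 mm high: a round body 44 mm in diameter and 40 mm high, then a neck and a knob 26 mm wide; it stands on the plate that does not carry the ring. Point: its centre, half-way up; z axis up.
- pad_round_top (a point): Place of the round plate: the largest round dark rubber pad, 84 mm across and 10 mm high, flat, with a light full disc of 64 mm inlaid. Fixed. Point: centre of the pad's upper face, 10 mm above the table.
- pad_square_top (a point): Place of the square plate: the only square rubber pad, 80 x 80 mm and 10 mm high, flat, with a light 60 mm square inlaid. Fixed. Point: centre of the pad's upper face, 10 mm above the table. x and y axes parallel to its sides.
- pad_ring_top (a point): Place of the setting ring: round dark rubber pad, 72 mm across and 10 mm high, flat, whose light inlay is a ring (52 mm outside, 26 mm inside, dark in the middle). Fixed. Point: centre of the pad's upper face, 10 mm above the table.
- pad_small_top (a point): Place of the small weight: the smallest round dark rubber pad, 50 mm across and 10 mm high, flat, with a light full disc of 34 mm inlaid. Fixed. Point: centre of the pad's upper face, 10 mm above the table.
- pad_big_top (a point): Place of the big weight: round dark rubber pad, 62 mm across and 10 mm high, flat, with a light full disc of 44 mm inlaid. Fixed. Point: centre of the pad's upper face, 10 mm above the table.
Things that resemble listed ones, but are neither listed nor needed, are in the scene too. What is shaped like the part that bears small_weight_mid but orange is not meant.

How it is judged:
By the outcome, as a careful person would: the job done as asked, in the order asked, and still so for the second after the job is handed in, with the robot touching nothing.
It also fails if it takes over 134 s, if anything falls off the work surface, if the arm or the gripper's body presses on something with over 40 N, if the wrist force passes 120 N, or if a joint passes its speed limit or range.

## Robot

A 6-joint arm with a two-finger parallel gripper is mounted at the origin on a cart in front of the work surface, level with it; the furniture and walls round the work are solid. World frame = base frame: x ahead of the robot, y to its left, z up, the work surface at z = 0. Lengths are in mm, angles in rad, forces in N, time in s.
With the tool pointing down it reaches from about 300 to 775 mm from the base axis. Payload 14.6 kg.
Tool frame: the origin (TCP) lies midway between the tips of the shut fingers; the grasp point (between the pads) lies 19 mm behind it; z points along the fingers, y is the line along which they close (so a half turn about z gives the same grasp; the last joint's range is limited). The gripper opens to 94 mm and grips with 3 to 60 N. Pads are 16 mm wide; open, the fingers measure 119 mm over their backs; the gripper's body (75 mm by 177 mm) begins 78 mm behind the grasp point.
Start: joints at [1.243, 0.3, 1.521, -0, 1.321, -0.067], TCP at [141.817, 531.391, 166.846] pointing down, gripper open.
Joint ranges: [-3.03, 3.03], [-0.79, 2.21], [0.23, 2.52], [-1.04, 4.18], [0, 3.07], [-2.55, 2.55]. Speed limits (rad/s): [2.22, 2.22, 2.57, 3.14, 3.14, 3.14].

## Interface

Orientations are given as [roll, pitch, yaw] about the fixed x, y, z axes, in that order (R = Rz(yaw) Ry(pitch) Rx(roll)).
In Python, from cell import manip, camera gives the robot as it stands.
- The arm moves only by the tool move_arm, never from a script. Its arguments are lists of equal length, an entry for each row: "dp": the shift along the world's x, y, z in mm, a list of three; "rotation": the turn, a rotation vector about the world's x, y, z in rad, a list of three; "hand": the opening, from 0 (shut) to 1 (fully open). A call has 1 to 10 rows; each row shifts and turns the commanded pose from where the row before left it; what a row does not reach is not made up. A row lasts 1/8 s, in which the tool goes at most 62.5 mm and 10.7 degrees, less where a joint would pass 70% of its speed; a pose out of reach is approached as far as the arm can. A call with a gripper value outside its range is refused whole. The fingers move at their own pace and stop on an object; "newtons" is the grip in N (left out, the last holds). Time passes only in rows, so rows that do not move let the fingers close. It gives the time, the measured TCP pose, the force, the opening and the grip force at its end, in the units of the state.
- manip.read_state(): the state, without advancing time (a new reading comes with each control period).
- camera(name): name is "side" or "top"; returns a dict with "image" (420x560x3 uint8, red, green, blue), "fx", "fy", "cx", "cy" (pixels), "k1" (the pictures are not rectified: a ray, as slopes to the right and down, at radius r is drawn at 1 + k1 r^2 times it, then the intrinsics apply), "R" (3x3) and "t" (3): a world point X has camera coordinates R X + t. Camera axes: x right, y down, z forward; pixel columns grow to the right and rows downward; lengths in mm; the calibration is good to about 2 mm. A picture is of the moment at which its call begins. There is no depth.
- manip.sign_off(): hands the job in; it is judged then, once.
The state is a dict: "clock": time; "joints": joint angles; "qd": joint speeds; "effort": joint torques, N m; "eef_pos": TCP position; "eef_rot": TCP orientation; "wrist_force": force on the tool from outside, world axes, zero at the start; "moment": the same for the moment, N m; "finger_gap": finger opening in mm; "finger_force": force on a finger pad.
Only numpy, scipy, OpenCV 4.12 (cv2) and the standard library are available. Lean on these libraries where they do the work, as an engineer would, in place of code of your own. Each camera call takes 0.05 s, during which the arm holds its last target. There are 200 camera calls.

## Working session

There is one attempt and no reset: what is moved stays moved. The work goes in short steps, Python scripts to look and compute and a tool call to move; the robot and the scene stay as the last step left them, time stands still between calls to the robot, and variables do not carry over. Pictures are saved under pics/ and viewed, at most 14 in all, crops included, and the job is handed in when it is done.

Besides the shell and the picture viewer there is one more tool, called after ">>>" as name(argument=value, ...) on one line, values as JSON. move_arm: Moves the arm, as the interface text tells. Its arguments: {"type":"object","properties":{"dp":{"type":"array","items":{"type":"array","items":{"type":"number"}}},"rotation":{"type":"array","items":{"type":"array","items":{"type":"number"}}},"hand":{"type":"array","items":{"type":"number"}},"newtons":{"type":"number"}},"required":["dp","rotation","hand"]}

```bash
mkdir -p pics
cat > h.py <<'E'
import numpy as np, cv2
from cell import manip, camera
def snap(n,f):
    c=camera(n); cv2.imwrite('pics/'+f, c['image'][:,:,::-1]); return c
def w(c,u,v,z):
    x=(u-c['cx'])/c['fx']; y=(v-c['cy'])/c['fy']
    a,b=x,y
    for _ in range(20):
        s=1+c['k1']*(a*a+b*b); a,b=x/s,y/s
    R=np.array(c['R']);t=np.array(c['t']); o=-R.T@t; d=R.T@np.array([a,b,1])
    return o+d*(z-o[2])/d[2]
E
python3 - <<'E'
from h import *
for n in('top','side'):
    c=snap(n,n+'0.png'); print(n,c['fx'],c['k1'],-np.array(c['R']).T@np.array(c['t']),np.array(c['R'])[2])
print(manip.read_state())
E
```

```text
top 462.156302258867 0.04377660523503442 [ 307.06522773   83.49348667 1237.70850054] [ 0.19953176  0.00982647 -0.97984209]
side 401.5054638817959 -0.0884332415088525 [-132.57011806 -899.07744948  755.18852645] [ 0.50613154  0.70186071 -0.50122091]
{'clock': 0.1, 'joints': array([ 1.24339103e+00,  3.00421617e-01,  1.52148974e+00, -2.11264141e-05,
        1.32067692e+00, -6.65665841e-02]), 'qd': array([ 0.00015044,  0.00095619, -0.00247969,  0.00055416,  0.00162417,
        0.00014567]), 'effort': array([ 9.25100721e-04, -5.32650268e+01, -3.53284943e+01,  7.10027735e-02,
        2.35304347e-02, -8.11878454e-05]), 'eef_pos': array([141.74858172, 531.15465029, 166.35212306]), 'eef_rot': array([-3.14059787e+00, -4.58083922e-05,  2.88075915e+00]), 'wrist_force': array([-0.23286765,  0.98715385, -0.13383464]), 'moment': array([-0.06417164,  0.01992212,  0.02413218]), 'finger_force': 0.0, 'finger_gap': 93.51951200428967}
```

View pics/top0.png

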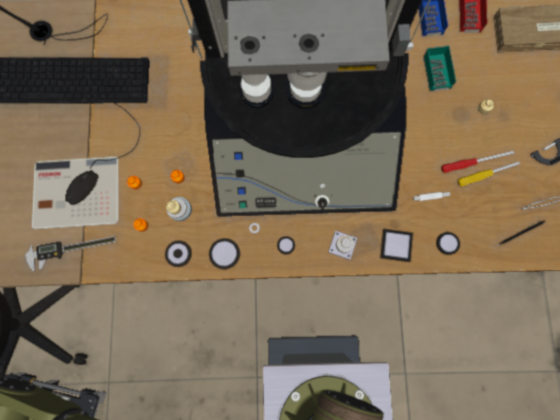

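View pics/side0.png

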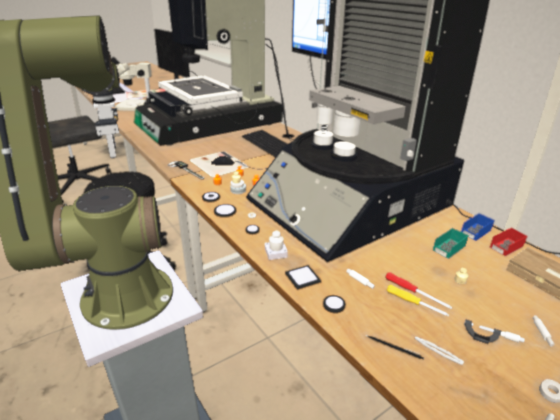

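The top picture shows the pads: ring (178,253), round (224,253), small (286,245), square (397,245) and big (448,243). The piles are small weight, ring and round plate at (178,208), and big weight on square plate at (343,243). The orange rings are decoys.

Run:
```python
from h import *
c=camera('top'); im=c['image'][:,:,::-1].copy()
s=camera('side'); si=s['image'][:,:,::-1].copy()
a=cv2.resize(im[160:275,120:240],None,fx=5,fy=5,interpolation=cv2.INTER_CUBIC)[:, :]
b=cv2.resize(im[215:275,270:470],None,fx=4,fy=4,interpolation=cv2.INTER_CUBIC)
cv2.imwrite('pics/cA.png',a[:575]);
d=cv2.resize(si[165:265,195:295],None,fx=5,fy=5,interpolation=cv2.INTER_CUBIC)
cv2.imwrite('pics/cB.png',b);cv2.imwrite('pics/cS.png',d)
g=im.astype(int)
# pads: dark ring (low value); fill -> centroid of pad outline
hsv=cv2.cvtColor(im,cv2.COLOR_BGR2HSV)
for n,u,v,r in(('ring',178,253,19),('round',224,253,21),('small',286,245,13),('square',397,245,22),('big',448,243,16)):
    roi=hsv[v-r:v+r+1,u-r:u+r+1]; m=((roi[...,1]<70)).astype(np.uint8)
    m2=((roi[...,2]<90)).astype(np.uint8)
    cs,_=cv2.findContours(m2,cv2.RETR_EXTERNAL,cv2.CHAIN_APPROX_NONE); k=max(cs,key=cv2.contourArea)
    M=cv2.moments(k); pu,pv=M['m10']/M['m00']+u-r,M['m01']/M['m00']+v-r
    l=((roi[...,2]>150)&(roi[...,1]<60)).astype(np.uint8); q=np.argwhere(l).mean(0)
    rc=cv2.minAreaRect(k)
    P=np.array([w(c,x[0]+u-r,x[1]+v-r,10)[:2] for x in k[:,0]])
    print(n,(pu,pv),w(c,pu,pv,10).round(1),'inlay',w(c,q[1]+u-r,q[0]+v-r,10).round(1),'area px',l.sum(),np.ptp(P,axis=0).round(),rc[2])
for n,u,v,z in(('smalltop',177,203,80),('bigtop',343,239,79),('sqplate',343,244,24)):
    print(n,w(c,u,v,z).round(1))
```

```text
ring (177.806078625702, 253.38685166831846) [441.8 378.1  10. ] inlay [442.8 379.   10. ] area px 198 [67. 69.] 26.56505012512207
round (223.98661887694146, 253.39378733572283) [437.8 255.3  10. ] inlay [438.8 255.9  10. ] area px 428 [78. 80.] 90.0
small (285.6045454545455, 244.89242424242423) [455.4  90.8  10. ] inlay [456.2  90.8  10. ] area px 116 [43. 46.] 90.0
square (396.1338519848394, 245.04747656094156) [ 446.2 -201.9   10. ] inlay [ 447.2 -202.9   10. ] area px 493 [87. 89.] 6.34019136428833
big (447.53708439897696, 243.0089514066496) [ 447.7 -336.6   10. ] inlay [ 448.7 -338.8   10. ] area px 206 [59. 61.] 90.0
smalltop [563.5 365.6  80. ]
bigtop [457.5 -54.4  79. ]
sqplate [451.4 -60.3  24. ]
```

View pics/cA.png

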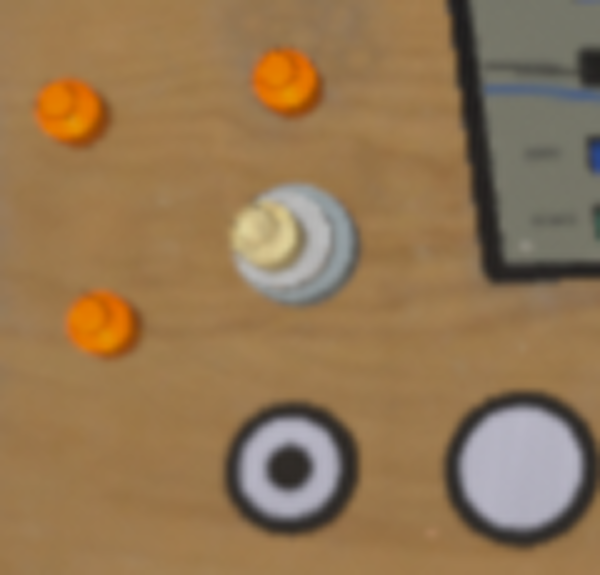

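View pics/cB.png

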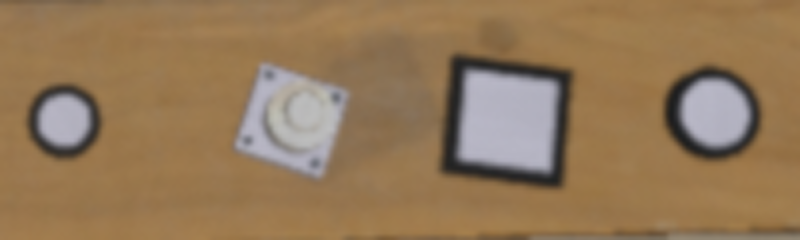

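View pics/cS.png

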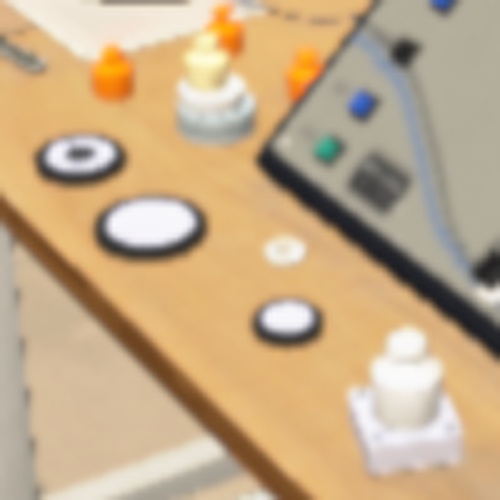

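```bash
cat > fit.py <<'E'
from h import *
from scipy.optimize import minimize
def proj(c,P):
    q=np.asarray(P)@np.array(c['R']).T+np.array(c['t']); a=q[:,:2]/q[:,2:]; s=1+c['k1']*(a**2).sum(1,keepdims=True)
    return a*s*[c['fx'],c['fy']]+[c['cx'],c['cy']]
T=np.linspace(0,2*np.pi,48,endpoint=False)
def disc(x,y,r,z): return np.c_[x+r*np.cos(T),y+r*np.sin(T),0*T+z]
def sq(x,y,a,h,z):
    k=np.array([[1,1],[-1,1],[-1,-1],[1,-1]])*h; R=np.array([[np.cos(a),-np.sin(a)],[np.sin(a),np.cos(a)]])
    return np.c_[k@R.T+[x,y],np.full(4,z)]
def layers(kind,p,z=0):
    """list of 3D point sets (hull of each painted in order)"""
    x,y=p[:2]; D=lambda r,a,b:np.r_[disc(x,y,r,z+a),disc(x,y,r,z+b)]
    if kind=='small': return [D(17,0,32),disc(x,y,17,z+32),D(10,36,42)]
    if kind=='big': return [D(22,0,40),disc(x,y,22,z+40),D(13,46,55)]
    if kind=='ring': return [D(26,0,14),disc(x,y,26,z+14)]
    if kind=='ringb': return [D(26,0,14),disc(x,y,26,z+14),disc(x,y,13,z+14)]
    if kind=='plate': return [D(32,0,24),disc(x,y,32,z+24)]
    if kind=='splate': return [np.r_[sq(x,y,p[2],30,z),sq(x,y,p[2],30,z+24)],sq(x,y,p[2],30,z+24)]
    if kind=='pround': return [D(42,0,10),disc(x,y,32,10)]
    if kind=='pring': return [D(36,0,10),disc(x,y,26,10),disc(x,y,13,10)]
    if kind=='psmall': return [D(25,0,10),disc(x,y,17,10)]
    if kind=='pbig': return [D(31,0,10),disc(x,y,22,10)]
    if kind=='psq': return [np.r_[sq(x,y,p[2],40,0),sq(x,y,p[2],40,10)],sq(x,y,p[2],30,10)]
def fit(c,items,margin=4):
    """items: list of (kind,p0,z) painted bottom up; returns fitted p and rms"""
    S=8; img=c['image'].astype(float)
    n=[len(i[1]) for i in items]; cut=np.cumsum(n)[:-1]
    sc=np.concatenate([[1,1,.03][:k] for k in n]); p0=np.concatenate([i[1] for i in items])
    L0=[proj(c,l) for i in items for l in layers(*i)]; A=np.vstack(L0)
    u0,v0=np.floor(A.min(0)).astype(int)-margin; u1,v1=np.ceil(A.max(0)).astype(int)+margin
    roi=img[v0:v1,u0:u1].reshape(-1,3); sh=((v1-v0),(u1-u0))
    U,V=np.meshgrid(np.linspace(-1,1,sh[1]),np.linspace(-1,1,sh[0]))
    def f(q):
        ps=np.split(p0+q*sc,cut); lab=np.zeros((sh[0]*S,sh[1]*S),np.uint8); k=0
        for (kind,_,z),p in zip(items,ps):
            for l in layers(kind,p,z):
                k+=1; h=cv2.convexHull(((proj(c,l)-[u0,v0]+.5)*S-.5).astype(np.float32))
                cv2.fillConvexPoly(lab,np.round(h*16).astype(np.int32),k,shift=4)
        B=[(lab==j).astype(np.float32).reshape(sh[0],S,sh[1],S).mean((1,3)) for j in range(k+1)]
        B=[cv2.GaussianBlur(b,(0,0),.6) for b in B]
        M=np.stack([b.ravel() for b in B]+[(B[0]*U).ravel(),(B[0]*V).ravel()],1)
        s,*_=np.linalg.lstsq(M,roi,rcond=None); return np.sqrt(((M@s-roi)**2).mean())
    N=len(p0); sim=np.vstack([np.zeros(N),4*np.eye(N)])
    for _ in range(3):
        r=minimize(f,sim[0],method='Nelder-Mead',options=dict(initial_simplex=sim,xatol=.05,fatol=1e-3,maxiter=600)); sim=np.vstack([r.x,r.x+2*np.eye(N)])
    return np.split(p0+r.x*sc,cut),r.fun
E
cat > m.py <<'E'
from fit import *
J=[[('pring',[443,379],0)],[('pround',[439,256],0)],[('psmall',[456,91],0)],[('psq',[447,-203,-.1],0)],[('pbig',[448,-338],0)],
 [('splate',[452,-60,-.35],0),('big',[455,-58],24)],[('plate',[548,360],0),('ring',[548,360],24),('small',[552,363],38)]]
for n in('top','side'):
    c=camera(n)
    for it in J:
        p,r=fit(c,it); print(n,[(i[0],q.round(3 if len(q)>2 else 1).tolist()) for i,q in zip(it,p)],round(r,1))
E
time python3 m.py
```

```text
top [('pring', [442.6, 379.1])] 6.4
top [('pround', [438.7, 255.9])] 4.5
top [('psmall', [456.1, 90.7])] 4.0
top [('psq', [447.178, -202.993, -0.166])] 6.4
top [('pbig', [448.6, -338.6])] 6.1
top [('splate', [450.1, -58.972, -0.367]), ('big', [449.5, -61.3])] 7.3
top [('plate', [563.8, 350.1]), ('ring', [558.2, 377.3]), ('small', [564.9, 359.2])] 13.9
side [('pring', [442.9, 378.9])] 14.6
side [('pround', [439.0, 255.5])] 21.3
side [('psmall', [456.3, 91.1])] 10.4
side [('psq', [447.589, -202.623, -0.178])] 18.1
side [('pbig', [448.6, -338.2])] 11.4
side [('splate', [450.63, -60.522, -0.335]), ('big', [449.1, -63.4])] 26.5
side [('plate', [539.3, 336.4]), ('ring', [558.8, 368.2]), ('small', [554.8, 379.2])] 24.1
real	0m5.617s
user	0m9.316s
sys	0m0.116s
```

Run:
```python
from fit import *
t=camera('top');s=camera('side')
print(w(t,178.6,208.2,20))
for c in(t,s):
  best=min((fit(c,[('plate',[x,y],0),('ring',[x,y],24),('small',[x,y],38)]) for x in(552,558,564) for y in (348,356)),key=lambda a:a[1]); print([q.round(1) for q in best[0]],best[1])
  best=min((fit(c,[('plate',[x,y],0),('ringb',[x,y],24),('small',[x,y],38)]) for x in(552,558,564) for y in (348,356)),key=lambda a:a[1]); print([q.round(1) for q in best[0]],best[1])
  print(fit(c,[('splate',[450,-60,-.35],0),('big',[450,-60],24)]))
```

```text
[562.35510676 375.67573035  20.        ]
[array([562.6, 376.7]), array([567.1, 310.8]), array([554. , 373.6])] 8.306825463441498
[array([562.5, 376.6]), array([569. , 308.4]), array([553.9, 373.6])] 8.289423845153104
([array([ 4.50091979e+02, -5.89473861e+01, -3.66419186e-01]), array([449.31401329, -61.61994947])], np.float64(7.363732123306013))
[array([513.7, 298.7]), array([557.2, 364.6]), array([615.7, 433. ])] 24.34695280538462
[array([534.8, 331.6]), array([565.6, 365.5]), array([535.5, 346.1])] 24.53449400798969
([array([ 4.51160288e+02, -5.92539212e+01, -3.31498105e-01]), array([448.90387243, -63.37056491])], np.float64(24.91114023434442))
```

Plate is near (562,376); refit from there.

Run:
```python
from fit import *
for n in('top','side'):
  c=camera(n)
  best=min((fit(c,[('plate',[562.5,376.5],0),('ring',[560+a,375+b],24),('small',[554+a,373+b],38)]) for a in(0,4) for b in(-2,2)),key=lambda a:a[1]); print([q.round(1) for q in best[0]],best[1])
```

```text
[array([562.3, 376.1]), array([561.2, 379. ]), array([558.8, 380.3])] 5.861469676395719
[array([561.9, 373.5]), array([559.5, 375.6]), array([555.6, 377. ])] 24.52988359520434
```

>>> move_arm(dp=[[42, -15, 0], [42, -15, 0], [42, -15, 0], [42, -15, 0], [42, -15, 0], [42, -15, 0], [42, -15, 0], [42, -15, 0], [42, -15, 0], [38, -17, 0]], rotation=[[0, 0, -0.065], [0, 0, -0.065], [0, 0, -0.065], [0, 0, -0.065], [0, 0, -0.065], [0, 0, -0.065], [0, 0, -0.065], [0, 0, -0.065], [0, 0, -0.065], [0, 0, -0.065]], hand=[0.75, 0.75, 0.75, 0.75, 0.75, 0.75, 0.75, 0.75, 0.75, 0.75], newtons=25)

```text
clock: 1.75
eef_pos: [559.1, 378.7, 166.6]
eef_rot: [-3.141, -0.0, 2.229]
wrist_force: [-0.3, 0.3, 0.2]
finger_gap: 70.7
finger_force: 0.0
```

>>> move_arm(dp=[[0, 0, -30], [0, 0, -30], [0, 0, -30], [0, 0, -18], [0, 0, -8], [0, 0, -7], [0, 0, 0]], rotation=[[0, 0, 0], [0, 0, 0], [0, 0, 0], [0, 0, 0], [0, 0, 0], [0, 0, 0], [0, 0, 0]], hand=[0.75, 0.75, 0.75, 0.75, 0.75, 0.75, 0.75])

```text
clock: 2.62
eef_pos: [557.9, 379.5, 44.1]
eef_rot: [3.141, 0.0, 2.231]
wrist_force: [-0.5, -1.0, -0.6]
finger_gap: 70.2
finger_force: 0.0
```

Run:
```python
from h import *
a=camera('side')['image'][140:240,170:290,::-1]; cv2.imwrite('pics/g1.png',cv2.resize(a,None,fx=5,fy=5,interpolation=cv2.INTER_CUBIC))
print(manip.read_state()['eef_pos'])
```

```text
[558.05112566 379.55470747  44.44007628]
```

View pics/g1.png

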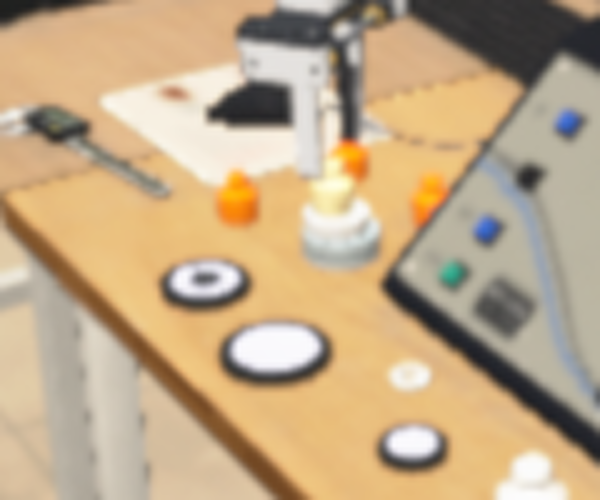

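Run:
```python
from fit import *
c=camera('side'); t=camera('top')
p=np.array(manip.read_state()['eef_pos']); d=35*np.array([.79,.61,0])
f=lambda c,P,o,s:((proj(c,[P])[0]-o)*s).round()
for q in(p,p-d,p+d,np.array([558.5,380,54])): print(f(c,q,[170,140],5), f(t,q,[120,160],5))
cv2.imwrite('pics/g2.png',np.hstack([cv2.resize(t['image'][150:270,110:240,::-1],None,fx=5,fy=5,interpolation=cv2.INTER_CUBIC)]))
```

```text
[330. 201.] [274. 240.]
[313. 220.] [314. 290.]
[347. 183.] [235. 190.]
[330. 190.] [269. 236.]
```

View pics/g2.png

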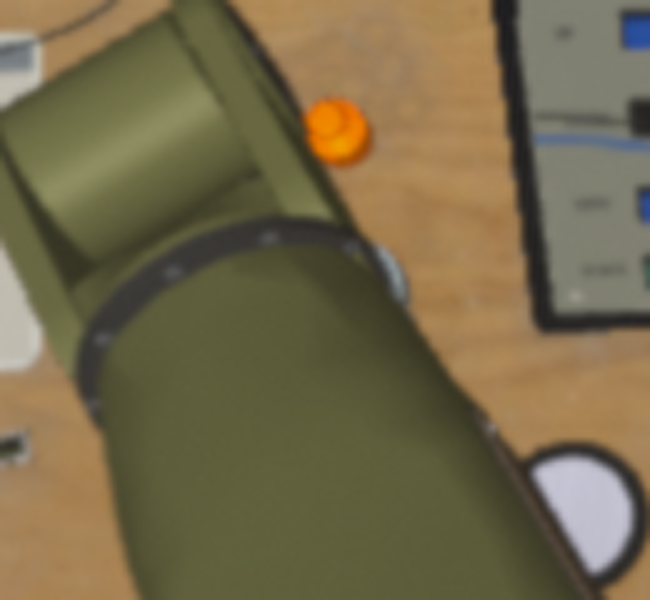

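Run:
```python
from h import *
a=camera('side')['image'][140:240,170:290,::-1]; b=cv2.resize(a,None,fx=5,fy=5,interpolation=cv2.INTER_CUBIC)
d=np.abs(b.astype(int)-cv2.imread('pics/g1.png')).sum(2); print(d.mean(),d.max(), manip.read_state()['clock'])
# column profiles left of the brass: finger grey vs wood below (crop x 300..318)
g=b[120:260:5,310]; print(g.tolist())
```

```text
1.6007633333333333 128 2.825
[[218, 222, 224], [218, 222, 225], [219, 223, 225], [220, 223, 226], [220, 223, 226], [221, 224, 226], [222, 224, 227], [222, 224, 227], [222, 224, 227], [224, 226, 228], [213, 216, 219], [175, 192, 205], [152, 199, 223], [150, 216, 241], [143, 212, 241], [137, 205, 238], [149, 208, 236], [188, 223, 238], [226, 237, 243], [240, 243, 246], [234, 239, 243], [220, 229, 234], [214, 223, 225], [217, 222, 220], [207, 212, 208], [186, 192, 188], [168, 175, 174], [163, 173, 174]]
```

Run:
```python
from fit import *
c=camera('side')
b=cv2.resize(c['image'][125:200,205:265,::-1],None,fx=8,fy=8,interpolation=cv2.INTER_CUBIC)
p=np.array(manip.read_state()['eef_pos'])
for z,col in((0,(0,0,255)),(19,(0,255,0)),(97,(255,0,0))):
  for s in(-1,0,1):
    q=(proj(c,[p+[s*35*.79,s*35*.61,z]])[0]-[205,125]+.5)*8; cv2.circle(b,tuple(int(v) for v in q),3,col,-1)
cv2.imwrite('pics/g3.png',b)
```

```text
(no output)
```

View pics/g3.png

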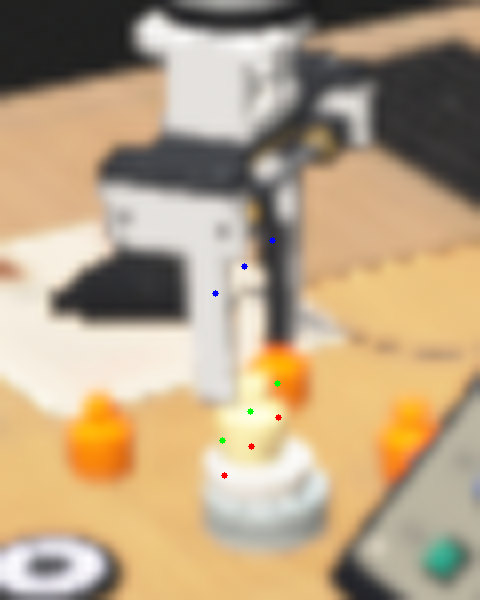

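The front fingertip shows at about (215,402) of the crop, but the reported pose puts it at (225,475). So the gripper looks about 39 mm too high. A gentle closing will show whether that is real.

>>> move_arm(dp=[[0, 0, 0], [0, 0, 0], [0, 0, 0], [0, 0, 0]], rotation=[[0, 0, 0], [0, 0, 0], [0, 0, 0], [0, 0, 0]], hand=[0.45, 0.4, 0.3, 0.3], newtons=4)

```text
clock: 3.38
eef_pos: [557.8, 379.4, 43.8]
eef_rot: [-3.142, -0.0, 2.231]
wrist_force: [0.0, 0.3, -0.3]
finger_gap: 34.2
finger_force: 0.0
```

Run:
```python
from fit import *
c=camera('side')
b=cv2.resize(c['image'][125:200,205:265,::-1],None,fx=8,fy=8,interpolation=cv2.INTER_CUBIC)
cv2.imwrite('pics/g4.png',b); s=manip.read_state(); print(s['finger_gap'],s['finger_force'],s['wrist_force'],s['joints'],s['eef_pos'])
```

```text
30.227165126834198 0.0 [ 0.07985985 -0.20000756  0.70027773] [ 5.42998643e-01  6.87570424e-01  1.24327986e+00 -2.39894351e-05
  1.21076009e+00 -1.17018352e-01] [557.81491265 379.38934891  43.83990529]
```

View pics/g4.png

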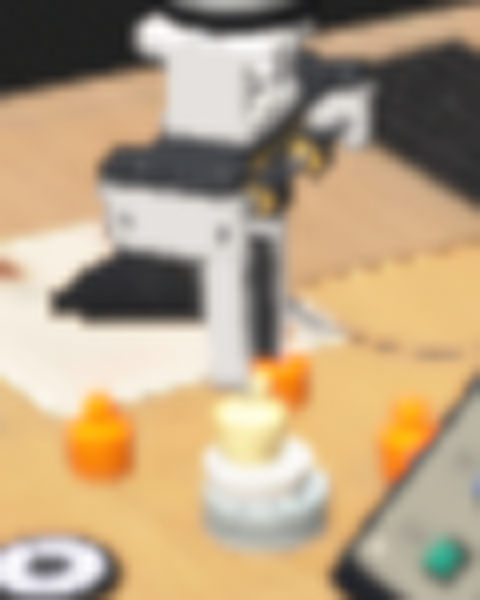

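Run:
```python
from fit import *
c=camera('top'); s=camera('side')
print('tester corners',w(c,217,214.5,0),w(c,396,211,0))
for P in([540,280,0],[540,-200,0],[0,0,0]): print(P,proj(c,[P])[0],proj(s,[P])[0])
im=cv2.imread('pics/top0.png')
b=c['image'][:,:,::-1]
sd=s['image'][:,:,::-1].copy()
for q in ([0,0,0],[0,0,100],[0,0,200]): cv2.circle(sd,tuple(int(v) for v in proj(s,[q])[0]),3,(0,0,255),-1)
for q in ([557.8,379.4,43.8],[557.8,379.4,200]): cv2.circle(sd,tuple(int(v) for v in proj(s,[q])[0]),2,(0,0,255),-1)
cv2.circle(b:=b.copy(),tuple(int(v) for v in proj(c,[[0,0,0]])[0]),3,(0,0,255),-1)
cv2.imwrite('pics/g5.png',cv2.resize(np.hstack([sd[60:400,0:300],b[80:420,100:420]]),None,fx=1.25,fy=1.25))
```

```text
tester corners [545.62454699 275.44067966   0.        ] [ 539.79501831 -211.1175762     0.        ]
[540, 280, 0] [215.32870415 216.57962231] [245.03262034 201.30783202]
[540, -200, 0] [391.86608221 211.0540039 ] [326.12877195 266.18271253]
[0, 0, 0] [328.06201368 428.5610538 ] [126.96343794 295.73208838]
```

View pics/g5.png

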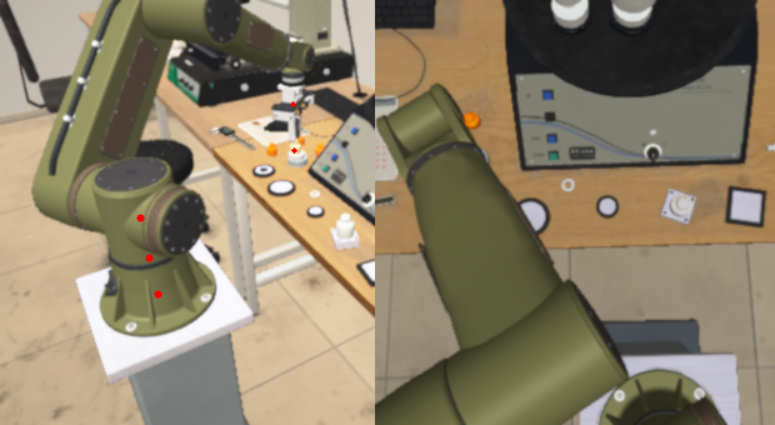

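>>> move_arm(dp=[[0, 0, 30], [0, 0, 40], [-40, -30, 0], [-38, -30, 0], [0, 0, -40], [0, 0, -40], [0, 0, -20], [0, 0, 0]], rotation=[[0, 0, 0], [0, 0, 0], [0, 0, 0], [0, 0, 0], [0, 0, 0], [0, 0, 0], [0, 0, 0], [0, 0, 0]], hand=[0.3, 0.3, 0.1, 0.0, 0, 0, 0, 0])

```text
clock: 4.53
eef_pos: [479.1, 319.0, 12.7]
eef_rot: [-3.139, -0.0, 2.231]
wrist_force: [0.3, -0.1, 0.8]
finger_gap: 0.5
finger_force: 0.0
```

Run:
```python
from fit import *
c=camera('side'); p=np.array(manip.read_state()['eef_pos']); print(p)
q=proj(c,[p])[0]; u,v=q.astype(int); print(q)
b=cv2.resize(c['image'][v-50:v+25,u-40:u+40,::-1],None,fx=7,fy=7,interpolation=cv2.INTER_CUBIC)
cv2.circle(b,tuple(int(x) for x in (q-[u-40,v-50]+.5)*7),3,(0,0,255),-1)
cv2.imwrite('pics/g6.png',b)
```

```text
[479.81198246 319.3926909   14.03535215]
[226.15903128 198.08535775]
```

View pics/g6.png

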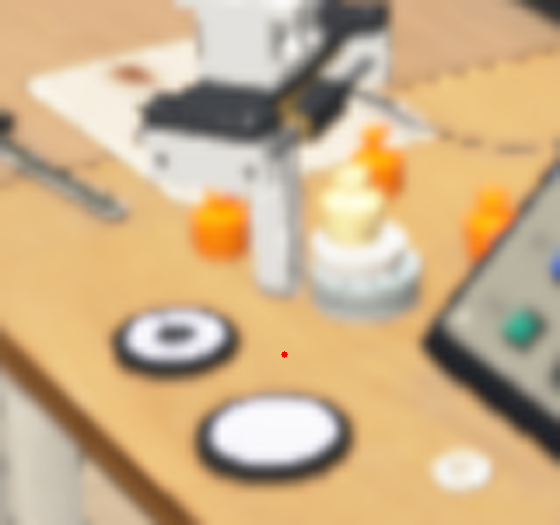

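>>> move_arm(dp=[[0, 0, -8], [0, 0, -5], [0, 0, -2], [0, 0, 0]], rotation=[[0, 0, 0], [0, 0, 0], [0, 0, 0], [0, 0, 0]], hand=[0, 0, 0, 0])

```text
clock: 5.08
eef_pos: [479.8, 319.4, -1.1]
eef_rot: [3.142, 0.0, 2.231]
wrist_force: [0.1, 0.2, 0.2]
finger_gap: 0.3
finger_force: 0.0
```

>>> move_arm(dp=[[0, 0, -2], [0, 0, -2], [0, 0, 0]], rotation=[[0, 0, 0], [0, 0, 0], [0, 0, 0]], hand=[0, 0, 0])

```text
clock: 5.45
eef_pos: [479.8, 319.4, -5.3]
eef_rot: [-3.141, -0.0, 2.231]
wrist_force: [-0.1, 0.5, 0.0]
finger_gap: 0.4
finger_force: 0.0
```

>>> move_arm(dp=[[0, 0, -8], [0, 0, -8], [0, 0, -5], [0, 0, -3], [0, 0, 0]], rotation=[[0, 0, 0], [0, 0, 0], [0, 0, 0], [0, 0, 0], [0, 0, 0]], hand=[0, 0, 0, 0, 0])

```text
clock: 6.08
eef_pos: [479.8, 319.4, -29.3]
eef_rot: [-3.141, -0.0, 2.231]
wrist_force: [-0.6, 0.2, -0.0]
finger_gap: 0.7
finger_force: 0.0
```

Run:
```python
from fit import *
c=camera('side'); p=np.array(manip.read_state()['eef_pos'])
for dz in(0,34,37,40): print(dz,(proj(c,[p+[0,0,dz]])[0]).round(2))
for d in ([8,0,35],[0,8,35]): print(d,(proj(c,[p+d])[0]).round(2))
# tip pixel: bright grey (low saturation) finger vs wood, lowest row
h=cv2.cvtColor(c['image'],cv2.COLOR_RGB2HSV); print(h[185:212,216:236,1])
```

```text
0 [226.72 207.82]
34 [226.29 200.17]
37 [226.25 199.48]
40 [226.21 198.8 ]
[8, 0, 35] [228.11 199.39]
[0, 8, 35] [225.29 199.1 ]
[[ 34  31  26  20  17  14  12   8   9  10   9   9  15  40  53  26  13  13
   12  12]
 [ 83  79  69  58  51  41  25   9   9  10   9  10  13  32  40  15  11  13
   14  15]
 [113 112 109 104 100  87  54  16   7   9  10  10  13  30  37  10   5   5
    9  13]
 [117 118 118 118 117 107  67  18   7   6  11  11  13  29  44  13   7   6
    7   6]
 [119 118 117 116 114 107  70  18   8   7  11  11  10  26  42  16   9   6
    8   6]
 [120 118 117 116 114 109  75  20   7   7   9   9  12  24  37  18  10   9
    8   9]
 [119 119 117 117 117 111  78  21   8   7   8  11  13  30  55  42  17  10
    9  10]
 [ 85 110 119 118 118 111  78  22   7   7   8  10  13  41  81  77  48  28
   17  15]
 [  9  41 100 118 119 113  78  21   8   6   7  10  14  42  90 105  91  71
   55  48]
 [  6  10  43 109 121 114  80  24   8   6   7  11  13  38  87 115 118 112
  104  96]
 [  4  12   6  95 118 116  86  35  10   6   7  11  13  36  87 116 122 123
  122 120]
 [  8  13   7  83 117 117  88  36  1
[... 624 characters left out ...]
 118 115
  116 116]
 [122 123 122 113 105  89  68  50  45  44  44  47  57  71  87 106 116 117
  115 116]
 [123 115  82  43  22  12   7   6   7   7   6   6   9   7  11  31  70 105
  117 116]
 [105  62  10  11   8   5   4   4   4   3   3   4   4   4   6   8   7  43
  101 117]
 [ 36  10   8   5   4   3   3   3   3   3   3   3   3   3   3   5   8   9
   49 110]
 [ 12   9   5   3   3   3   3   3   3   3   3   3   3   3   3   3   5  13
    6  91]
 [ 12   6   3   4   3   4   4   3   3   3   2   3   3   3   3   3   4   9
   10  75]
 [ 12   6   4   3   3   3   3   3   3   3   3   2   3   3   3   4   7  12
    9  72]
 [ 12   8   6   4   4   4   3   3   3   3   3   3   4   4   4   7  12  10
    7  88]]
```

>>> move_arm(dp=[[0, 0, -3], [0, 0, -2], [0, 0, 0]], rotation=[[0, 0, 0], [0, 0, 0], [0, 0, 0]], hand=[0, 0, 0])

```text
clock: 6.5
eef_pos: [479.7, 319.3, -34.3]
eef_rot: [-3.141, -0.0, 2.231]
wrist_force: [-1.0, -0.1, 0.3]
finger_gap: 0.3
finger_force: 0.0
```

>>> move_arm(dp=[[0, 0, -2], [0, 0, -2], [0, 0, 0]], rotation=[[0, 0, 0], [0, 0, 0], [0, 0, 0]], hand=[0, 0, 0])

```text
clock: 6.88
eef_pos: [479.8, 319.4, -38.2]
eef_rot: [-3.142, -0.0, 2.231]
wrist_force: [-0.1, 0.3, -0.7]
finger_gap: 0.8
finger_force: 0.0
```

>>> move_arm(dp=[[0, 0, -1.5], [0, 0, -1.5], [0, 0, 0]], rotation=[[0, 0, 0], [0, 0, 0], [0, 0, 0]], hand=[0, 0, 0])

```text
clock: 7.25
eef_pos: [480.0, 319.5, -38.5]
eef_rot: [3.141, 0.0, 2.231]
wrist_force: [-14.0, -9.0, 34.4]
finger_gap: 0.4
finger_force: 17.2
```

>>> move_arm(dp=[[0, 0, -1.5], [0, 0, -1], [0, 0, 0]], rotation=[[0, 0, 0], [0, 0, 0], [0, 0, 0]], hand=[0, 0, 0])

```text
clock: 7.62
eef_pos: [480.1, 319.6, -38.8]
eef_rot: [3.141, 0.0, 2.231]
wrist_force: [-26.1, -15.9, 63.5]
finger_gap: 0.3
finger_force: 31.7
```

Contact comes at a reported z of -38.3, so the true fingertip height is the reported z plus 38.3. I lift off now and check whether xy is shifted too.

>>> move_arm(dp=[[0, 0, 8], [0, 0, 0], [0, 0, 0]], rotation=[[0, 0, 0], [0, 0, 0], [0, 0, 0]], hand=[0, 0, 0])

```text
clock: 8.0
eef_pos: [479.6, 319.3, -36.2]
eef_rot: [-3.141, -0.0, 2.231]
wrist_force: [0.0, 0.0, 0.3]
finger_gap: 0.9
finger_force: 0.0
```

```bash
cat > tip.py <<'E'
from fit import *
def tip(c,off,p,yaw=2.231):
    """fit front finger lower part: box hull of both shut fingers, 25 mm wide along axis, 16 across"""
    ax=np.array([np.sin(yaw),-np.cos(yaw)]); pr=np.array([ax[1],-ax[0]])
    def box(o):
        P=[]
        for a in(-12.5,12.5):
            for b in(-8,8):
                for z in(0,40): P.append(np.r_[p[:2]+o+a*ax+b*pr,p[2]+off+z])
        return proj(c,P)
    return box
E
python3 - <<'E'
from tip import *
c=camera('side'); p=np.array(manip.read_state()['eef_pos']); print(p, manip.read_state()['wrist_force'])
b=tip(c,38.3,p); q=b(np.zeros(2)); i=[0,2,4,6]; print('pred bottom corners',q[i].round(1).tolist())
h=cv2.cvtColor(c['image'],cv2.COLOR_RGB2HSV); print(h[192:206,218:234,1])
E
```

```text
[479.57973833 319.22217572 -36.28305815] [ 0.51470279 -0.30338237 -0.45824778]
pred bottom corners [[223.0, 202.0], [226.9, 202.7], [225.7, 199.1], [229.5, 199.7]]
[[119 118 117 111  78  21   7   7   8  10  16  43  83  78  48  28]
 [101 119 119 113  76  19   7   6   8  10  14  43  95 106  92  71]
 [ 43 110 122 114  73  17   7   7   6  10  14  40  93 116 116 112]
 [  6  93 118 115  76  20   8   7   6  10  14  38  88 116 122 122]
 [  7  84 118 116  85  32  10   7   6  11  13  35  85 116 122 121]
 [ 10  97 119 117  88  38  10   7   7  11  14  34  84 115 121 121]
 [ 75 113 121 116  91  43  12   7   7   6  13  38  90 117 123 122]
 [115 120 119 115  99  56  19   8   7   6  16  47  98 119 123 121]
 [122 119 116 115 105  77  43  25  18  16  30  68 107 120 121 121]
 [121 117 116 117 116 107  91  76  64  57  70  96 113 119 119 119]
 [120 119 118 119 119 119 117 114 109 105 106 109 117 119 119 118]
 [123 120 119 117 115 112 110 108 108 109 112 116 119 119 118 115]
 [122 113 104  88  69  49  44  43  44  47  59  72  87 105 116 117]
 [ 82  43  22  12   8   7   7   6   6   6   8   8  12  29  69 105]]
```

>>> move_arm(dp=[[0, 0, 50], [0, 0, 45], [40, 30, 0], [38.5, 30, 0], [0, 0, -6], [0, 0, 0], [0, 0, 0]], rotation=[[0, 0, 0], [0, 0, 0], [0, 0, 0], [0, 0, 0], [0, 0, 0], [0, 0, 0], [0, 0, 0]], hand=[0.3, 0.75, 0.75, 0.75, 0.75, 0.75, 0.75])

```text
clock: 8.93
eef_pos: [557.8, 378.9, 53.5]
eef_rot: [-3.141, -0.0, 2.231]
wrist_force: [0.9, -0.4, 0.1]
finger_gap: 67.4
finger_force: 0.0
```

>>> move_arm(dp=[[0, 0, -20], [0, 0, -15], [0, 0, -7], [0, 0, -5], [0, 0, 0]], rotation=[[0, 0, 0], [0, 0, 0], [0, 0, 0], [0, 0, 0], [0, 0, 0]], hand=[0.75, 0.75, 0.75, 0.75, 0.75])

```text
clock: 9.55
eef_pos: [558.3, 379.4, 6.1]
eef_rot: [-3.141, -0.0, 2.231]
wrist_force: [-0.3, -0.3, 0.1]
finger_gap: 70.3
finger_force: 0.0
```

Run:
```python
from fit import *
c=camera('side'); print(manip.read_state()['eef_pos'],manip.read_state()['wrist_force'])
b=cv2.resize(c['image'][140:200,205:265,::-1],None,fx=9,fy=9,interpolation=cv2.INTER_CUBIC)
cv2.imwrite('pics/g7.png',b)
```

```text
[558.44130309 379.46812828   6.54832233] [-0.37428143  0.38994765  0.60552989]
```

View pics/g7.png

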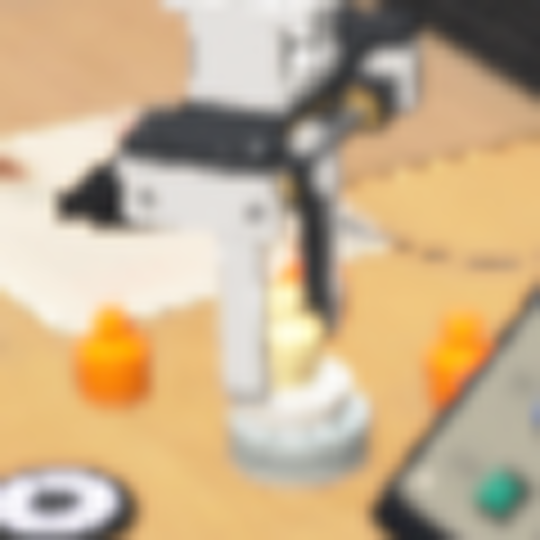

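The fingers now straddle the brass weight with their tips just above the ring, so I grip.

>>> move_arm(dp=[[0, 0, 0], [0, 0, 0], [0, 0, 0], [0, 0, 0], [0, 0, 0], [0, 0, 0]], rotation=[[0, 0, 0], [0, 0, 0], [0, 0, 0], [0, 0, 0], [0, 0, 0], [0, 0, 0]], hand=[0.5, 0.4, 0.3, 0.2, 0.2, 0.2], newtons=20)

```text
clock: 10.35
eef_pos: [558.4, 379.5, 6.5]
eef_rot: [3.141, 0.0, 2.231]
wrist_force: [0.0, -0.5, 0.5]
finger_gap: 32.4
finger_force: 19.9
```

>>> move_arm(dp=[[0, 0, 25], [0, 0, 30], [-34, 0, 0], [-34, 0, 0], [-34, 0, 0], [0, -40, 0], [0, -40, 0], [0, -40, 0], [0, -40, 0], [0, -40, 0]], rotation=[[0, 0, 0], [0, 0, 0], [0, 0, 0.114], [0, 0, 0.114], [0, 0, 0.114], [0, 0, 0.114], [0, 0, 0.114], [0, 0, 0.114], [0, 0, 0.114], [0, 0, 0.114]], hand=[0.2, 0.2, 0.2, 0.2, 0.2, 0.2, 0.2, 0.2, 0.2, 0.2])

```text
clock: 11.6
eef_pos: [456.0, 178.1, 61.3]
eef_rot: [-3.141, -0.0, -3.136]
wrist_force: [0.3, 0.1, -2.1]
finger_gap: 32.0
finger_force: 19.9
```

>>> move_arm(dp=[[0, -40, 0], [0, -30, 0], [0, -19, 0], [0, 0, 0], [0, 0, 0]], rotation=[[0, 0, 0], [0, 0, 0], [0, 0, 0], [0, 0, 0], [0, 0, 0]], hand=[0.2, 0.2, 0.2, 0.2, 0.2])

```text
clock: 12.22
eef_pos: [456.3, 90.9, 61.3]
eef_rot: [3.141, -0.0, -3.14]
wrist_force: [0.1, -0.1, -1.4]
finger_gap: 32.3
finger_force: 19.9
```

>>> move_arm(dp=[[0, 0, -30], [0, 0, -30], [0, 0, -15], [0, 0, -5], [0, 0, -2], [0, 0, -0.6], [0, 0, 0]], rotation=[[0, 0, 0], [0, 0, 0], [0, 0, 0], [0, 0, 0], [0, 0, 0], [0, 0, 0], [0, 0, 0]], hand=[0.2, 0.2, 0.2, 0.2, 0.2, 0.2, 0.2])

```text
clock: 13.1
eef_pos: [456.6, 90.4, -20.8]
eef_rot: [3.141, 0.001, -3.14]
wrist_force: [0.1, -0.1, -2.5]
finger_gap: 32.2
finger_force: 19.9
```

Run:
```python
from fit import *
s=manip.read_state();print(s['eef_pos'],s['wrist_force'])
c=camera('side')
print(fit(c,[('psmall',[456,91],0),('small',[456,91],10)]))
b=cv2.resize(c['image'][150:250,200:300,::-1],None,fx=5.5,fy=5.5,interpolation=cv2.INTER_CUBIC)
cv2.imwrite('pics/g8.png',b)
```

```text
[456.6364574   90.43553767 -20.7588712 ] [ 0.10092785 -0.09816805 -2.49457439]
([array([456.93288744,  91.36015771]), array([456.66992886,  91.23942284])], np.float64(25.02481725693077))
```

View pics/g8.png

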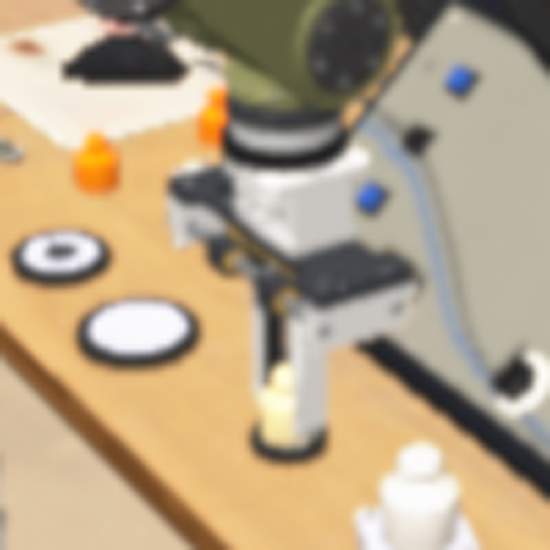

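The weight sits over the small pad with its foot almost touching. I lower a touch more and release.

>>> move_arm(dp=[[0, 0, -0.6], [0, 0, -0.4], [0, 0, 0]], rotation=[[0, 0, 0], [0, 0, 0], [0, 0, 0]], hand=[0.2, 0.2, 0.2])

```text
clock: 13.52
eef_pos: [456.6, 90.4, -21.7]
eef_rot: [3.142, 0.001, -3.14]
wrist_force: [-2.2, -0.4, 7.8]
finger_gap: 32.2
finger_force: 20.0
```

>>> move_arm(dp=[[0, 0, 0.5], [0, 0, 0], [0, 0, 10], [0, 0, 50], [0, 0, 40], [0, 40, 0], [0, 40, 0], [0, 40, 0], [0, 40, 0], [0, 40, 0]], rotation=[[0, 0, 0], [0, 0, 0], [0, 0, 0], [0, 0, 0], [0, 0, 0], [0, 0, -0.114], [0, 0, -0.114], [0, 0, -0.114], [0, 0, -0.114], [0, 0, -0.114]], hand=[0.5, 0.6, 0.6, 0.6, 0.6, 0.6, 0.6, 0.7, 0.8, 0.8])

```text
clock: 14.78
eef_pos: [456.2, 291.8, 79.0]
eef_rot: [3.141, 0.0, 2.569]
wrist_force: [0.5, -0.3, -0.4]
finger_gap: 74.8
finger_force: 0.0
```

>>> move_arm(dp=[[0, 44, 0], [0, 44, 0], [35, 0, 0], [35, 0, 0], [34.5, 0, 0], [0, 0, 0], [0, 0, 0]], rotation=[[0, 0, -0.114], [0, 0, -0.114], [0, 0, -0.114], [0, 0, 0], [0, 0, 0], [0, 0, 0], [0, 0, 0]], hand=[0.8, 0.8, 0.8, 0.8, 0.8, 0.8, 0.8])

```text
clock: 15.65
eef_pos: [560.3, 378.4, 78.4]
eef_rot: [-3.141, -0.0, 2.231]
wrist_force: [0.3, 1.1, 0.8]
finger_gap: 75.1
finger_force: 0.0
```

Run:
```python
from fit import *
print(manip.read_state()['eef_pos'])
for n in('top','side'):
  c=camera(n); p,r=fit(c,[('psmall',[456.2,91],0),('small',[456,91],10)]); print(n,p,r)
p,r=fit(c,[('plate',[562,374],0),('ringb',[560,376],24)]);print(p,r)
```

```text
[560.25357192 378.36823432  78.38607773]
top [array([455.8260943 ,  90.71597502]), array([454.39038679,  89.91701035])] 6.026040229295008
side [array([456.15556274,  91.88364889]), array([466.69335175, 111.94838464])] 12.104666552907707
[array([561.58626103, 373.72132408]), array([561.61019679, 379.63155289])] 20.988831836628506
```

>>> move_arm(dp=[[1, 0, -30], [0, 0, -30], [0, 0, -15], [0, 0, -10], [0, 0, -5.5], [0, 0, 0], [0, 0, 0]], rotation=[[0, 0, 0], [0, 0, 0], [0, 0, 0], [0, 0, 0], [0, 0, 0], [0, 0, 0], [0, 0, 0]], hand=[0.8, 0.8, 0.8, 0.8, 0.8, 0.8, 0.8])

```text
clock: 16.62
eef_pos: [562.2, 378.6, -11.5]
eef_rot: [3.14, 0.0, 2.231]
wrist_force: [0.1, 0.3, 0.2]
finger_gap: 75.1
finger_force: 0.0
```

>>> move_arm(dp=[[0, 0, 0], [0, 0, 0], [0, 0, 0], [0, 0, 0], [0, 0, 0]], rotation=[[0, 0, 0], [0, 0, 0], [0, 0, 0], [0, 0, 0], [0, 0, 0]], hand=[0.65, 0.55, 0.45, 0.4, 0.4], newtons=25)

```text
clock: 17.25
eef_pos: [561.8, 378.4, -12.2]
eef_rot: [-3.142, 0.0, 2.231]
wrist_force: [-0.6, -1.6, 1.5]
finger_gap: 50.7
finger_force: 25.0
```

>>> move_arm(dp=[[0, 0, 15], [0, 0, 30], [-40, 0, 0], [-40, 0, 0], [-38.5, 0, 0], [0, 0, -30], [0, 0, -20], [0, 0, -6], [0, 0, -2], [0, 0, 0]], rotation=[[0, 0, 0], [0, 0, 0], [0, 0, 0], [0, 0, 0], [0, 0, 0], [0, 0, 0], [0, 0, 0], [0, 0, 0], [0, 0, 0], [0, 0, 0]], hand=[0.4, 0.4, 0.4, 0.4, 0.4, 0.4, 0.4, 0.4, 0.4, 0.4])

```text
clock: 18.5
eef_pos: [443.7, 378.6, -24.5]
eef_rot: [3.141, 0.0, 2.231]
wrist_force: [0.7, 0.1, -2.7]
finger_gap: 50.4
finger_force: 24.9
```

>>> move_arm(dp=[[-0.4, -0.2, -0.8], [0, 0, -0.7], [0, 0, 0]], rotation=[[0, 0, 0], [0, 0, 0], [0, 0, 0]], hand=[0.4, 0.4, 0.4])

```text
clock: 18.88
eef_pos: [443.1, 378.3, -26.2]
eef_rot: [3.141, 0.0, 2.231]
wrist_force: [-2.0, -1.4, 4.9]
finger_gap: 50.5
finger_force: 25.1
```

>>> move_arm(dp=[[0, 0, 0.3], [0, 0, 0], [0, 0, 10], [0, 0, 40], [40, 0, 0], [40, -1, 0], [38, -1, 0], [0, 0, 0], [0, 0, 0]], rotation=[[0, 0, 0], [0, 0, 0], [0, 0, 0], [0, 0, 0], [0, 0, 0], [0, 0, 0], [0, 0, 0], [0, 0, 0], [0, 0, 0]], hand=[0.6, 0.8, 0.85, 0.9, 0.9, 0.9, 0.9, 0.9, 0.9])

```text
clock: 20.0
eef_pos: [560.3, 376.2, 23.7]
eef_rot: [-3.141, -0.0, 2.231]
wrist_force: [-0.5, 0.8, 0.3]
finger_gap: 84.4
finger_force: 0.0
```

Run:
```python
from fit import *
print(manip.read_state()['eef_pos'])
c=camera('side'); print(fit(c,[('plate',[562,375],0)]), fit(c,[('pring',[443,379],0),('ringb',[443,379],10)]))
```

```text
[560.30837858 376.23927245  23.67415034]
([array([561.68713307, 374.06914198])], np.float64(21.907501751350907)) ([array([443.08065139, 379.65110417]), array([442.43575613, 379.97209703])], np.float64(12.899122442737571))
```

>>> move_arm(dp=[[1.8, -0.7, -30], [0, 0, -15], [0, 0, -8], [0, 0, -3], [0, 0, 0], [0, 0, 0], [0, 0, 0], [0, 0, 0], [0, 0, 0]], rotation=[[0, 0, 0], [0, 0, 0], [0, 0, 0], [0, 0, 0], [0, 0, 0], [0, 0, 0], [0, 0, 0], [0, 0, 0], [0, 0, 0]], hand=[0.9, 0.9, 0.9, 0.9, 0.8, 0.7, 0.6, 0.5, 0.5], newtons=35)

```text
clock: 21.18
eef_pos: [563.0, 375.6, -31.9]
eef_rot: [3.141, 0.0, 2.231]
wrist_force: [-1.0, -0.1, 6.7]
finger_gap: 62.9
finger_force: 35.0
```

>>> move_arm(dp=[[0, 0, 15], [0, 0, 30], [-31, -20, 0], [-31, -24, 0], [-31, -25, 0], [-31, -25, 0], [0, -26, 0], [0, 0, 0], [0, 0, -15], [0, 0, 0]], rotation=[[0, 0, 0], [0, 0, 0.1], [0, 0, 0.15], [0, 0, 0.15], [0, 0, 0.15], [0, 0, 0.15], [0, 0, 0.15], [0, 0, 0], [0, 0, 0], [0, 0, 0]], hand=[0.5, 0.5, 0.5, 0.5, 0.5, 0.5, 0.5, 0.5, 0.5, 0.5])

```text
clock: 22.42
eef_pos: [437.9, 255.6, -4.0]
eef_rot: [-3.14, -0.002, 3.08]
wrist_force: [-1.3, -0.2, -5.3]
finger_gap: 62.2
finger_force: 35.0
```

>>> move_arm(dp=[[0.8, 0, -10], [0, 0, -5], [0, 0, -1.5], [0, 0, -0.7], [0, 0, 0]], rotation=[[0, 0, 0], [0, 0, 0], [0, 0, 0], [0, 0, 0], [0, 0, 0]], hand=[0.5, 0.5, 0.5, 0.5, 0.5])

```text
clock: 23.05
eef_pos: [439.6, 255.5, -19.5]
eef_rot: [3.141, 0.0, 3.081]
wrist_force: [0.8, -0.2, -4.6]
finger_gap: 62.7
finger_force: 35.0
```

>>> move_arm(dp=[[-0.5, 0, -1], [0, 0, -1], [0, 0, -0.8], [0, 0, 0]], rotation=[[0, 0, 0], [0, 0, 0], [0, 0, 0], [0, 0, 0]], hand=[0.5, 0.5, 0.5, 0.5])

```text
clock: 23.55
eef_pos: [439.1, 255.5, -22.0]
eef_rot: [3.142, 0.0, 3.081]
wrist_force: [-3.4, -1.8, 5.0]
finger_gap: 62.9
finger_force: 35.0
```

>>> move_arm(dp=[[0, 0, 0.3], [0, 0, 0], [0, 0, 10], [0, 0, 45], [0, 0, 50], [0, -40, 0], [0, -40, 0], [0, -40, 0], [0, -40, 0], [0, -40, 0]], rotation=[[0, 0, 0], [0, 0, 0], [0, 0, 0], [0, 0, 0], [0, 0, 0], [0, 0, -0.06], [0, 0, -0.06], [0, 0, -0.06], [0, 0, -0.06], [0, 0, -0.06]], hand=[0.8, 0.85, 0.85, 0.8, 0.8, 0.8, 0.8, 0.8, 0.8, 0.8])

```text
clock: 24.8
eef_pos: [439.1, 54.2, 83.6]
eef_rot: [3.141, 0.001, 2.779]
wrist_force: [0.6, 0.6, -0.5]
finger_gap: 75.1
finger_force: 0.0
```

>>> move_arm(dp=[[2, -40, 0], [3, -40, 0], [5, -37, 0], [0, 0, 0], [0, 0, -20], [0, 0, 0]], rotation=[[0, 0, 0], [0, 0, 0], [0, 0, 0], [0, 0, 0], [0, 0, 0], [0, 0, 0]], hand=[0.8, 0.8, 0.8, 0.8, 0.8, 0.8])

```text
clock: 25.55
eef_pos: [448.3, -60.8, 62.4]
eef_rot: [-3.141, -0.002, 2.781]
wrist_force: [0.2, -0.2, 0.6]
finger_gap: 75.3
finger_force: 0.0
```

Run:
```python
from fit import *
print(manip.read_state()['eef_pos'])
for n in('top','side'):
  c=camera(n)
  for it in([('pring',[443,379],0),('ringb',[443,379],10)],[('pround',[439,256],0),('plate',[439,255],10)],[('psmall',[456,91],0),('small',[455,90],10)],[('splate',[450,-60,-.36],0),('big',[449.5,-62],24)]): print(n,*[np.round(v,2) for v in (lambda a:a[0]+[a[1]])(fit(c,it))])
```

```text
[448.33284264 -60.7866419   62.40843673]
top [442.6  378.81] [442.52 379.05] 9.18
top [438.39 255.82] [438.06 254.97] 4.35
top [456.01  90.69] [454.42  89.9 ] 5.95
top [429.21 -65.82  -0.47] [451.03 -31.54] 20.12
side [442.86 379.  ] [442.32 380.07] 16.38
side [439.8  257.15] [437.54 254.29] 25.28
side [456.17  91.85] [466.64 111.25] 10.99
side [ 4.5111e+02 -5.9220e+01 -3.3000e-01] [448.86 -63.07] 25.66
```

>>> move_arm(dp=[[0.9, -1.3, -25], [0, 0, -25], [0, 0, -12], [0, 0, -4], [0, 0, 0], [0, 0, 0], [0, 0, 0], [0, 0, 0], [0, 0, 0], [0, 0, 0]], rotation=[[0, 0, 0], [0, 0, 0], [0, 0, 0], [0, 0, 0], [0, 0, 0], [0, 0, 0], [0, 0, 0], [0, 0, 0], [0, 0, 0], [0, 0, 0]], hand=[0.8, 0.8, 0.8, 0.8, 0.8, 0.65, 0.55, 0.45, 0.35, 0.35], newtons=25)

```text
clock: 26.9
eef_pos: [450.0, -62.8, -3.0]
eef_rot: [3.141, 0.0, 2.781]
wrist_force: [0.2, 0.8, 3.2]
finger_gap: 41.8
finger_force: 25.0
```

>>> move_arm(dp=[[0, 0, 15], [0, 0, 25], [0, -30, 0], [0, -40, 0], [0, -40, 0], [0, -40, 0], [0, -40, 0], [0, -40, 0], [0, -30, 0], [-0.7, -15.7, 0]], rotation=[[0, 0, 0], [0, 0, 0], [0, 0, 0], [0, 0, 0], [0, 0, 0], [0, 0, 0], [0, 0, 0], [0, 0, 0], [0, 0, 0], [0, 0, 0]], hand=[0.35, 0.35, 0.35, 0.35, 0.35, 0.35, 0.35, 0.35, 0.35, 0.35])

```text
clock: 28.15
eef_pos: [448.8, -339.6, 37.1]
eef_rot: [3.142, -0.0, 2.78]
wrist_force: [-0.1, -0.5, -4.1]
finger_gap: 41.6
finger_force: 24.8
```

>>> move_arm(dp=[[0, 0, 0], [0, 0, -25], [0, 0, -20], [0, 0, -6], [0, 0, -1.5], [0, 0, 0], [0, 0, 0]], rotation=[[0, 0, 0], [0, 0, 0], [0, 0, 0], [0, 0, 0], [0, 0, 0], [0, 0, 0], [0, 0, 0]], hand=[0.35, 0.35, 0.35, 0.35, 0.35, 0.35, 0.35])

```text
clock: 29.02
eef_pos: [449.5, -338.7, -15.0]
eef_rot: [-3.141, 0.001, 2.781]
wrist_force: [-0.3, 0.1, -4.2]
finger_gap: 42.1
finger_force: 24.8
```

>>> move_arm(dp=[[0, 0, -1.0], [0, 0, -0.8], [0, 0, 0]], rotation=[[0, 0, 0], [0, 0, 0], [0, 0, 0]], hand=[0.35, 0.35, 0.35])

```text
clock: 29.4
eef_pos: [449.3, -338.6, -17.0]
eef_rot: [-3.141, 0.0, 2.781]
wrist_force: [-2.5, 1.8, 4.0]
finger_gap: 41.9
finger_force: 25.0
```

>>> move_arm(dp=[[0, 0, 0.3], [0, 0, 0], [0, 0, 10], [0, 0, 50], [0, 0, 20], [0, 40, 0], [0, 40, 0], [0, 40, 0], [0, 40, 0], [0, 40, 0]], rotation=[[0, 0, 0], [0, 0, 0], [0, 0, 0], [0, 0, 0], [0, 0, 0], [0, 0, 0], [0, 0, 0], [0, 0, 0], [0, 0, 0], [0, 0, 0]], hand=[0.7, 0.8, 0.8, 0.8, 0.8, 0.8, 0.85, 0.85, 0.85, 0.85])

```text
clock: 30.65
eef_pos: [449.3, -137.4, 63.6]
eef_rot: [-3.142, 0.001, 2.781]
wrist_force: [-0.2, -0.2, -0.1]
finger_gap: 80.0
finger_force: 0.0
```

Run:
```python
from fit import *
print(manip.read_state()['eef_pos'])
for n in('top','side'):
  c=camera(n)
  for it in([('pbig',[448,-338],0),('big',[448,-338],10)],[('splate',[450,-60,-.36],0)]): print(n,*[np.round(v,2) for v in (lambda a:a[0]+[a[1]])(fit(c,it))])
```

```text
[ 449.3229492  -137.36184764   63.62289781]
top [ 448.56 -339.06] [ 447.3  -335.62] 14.79
top [ 4.4946e+02 -5.8680e+01 -3.8000e-01] 16.97
side [ 449.45 -337.59] [ 448.39 -338.37] 17.31
side [ 4.5101e+02 -5.9100e+01 -3.7000e-01] 6.37
```

>>> move_arm(dp=[[1.2, 40, 0], [0, 38.4, 0], [0, 0, -30], [0, 0, -30], [0, 0, -22], [0, 0, -10], [0, 0, -4], [0, 0, 0]], rotation=[[0, 0, 0], [0, 0, 0], [0, 0, 0], [0, 0, 0], [0, 0, 0], [0, 0, 0], [0, 0, 0], [0, 0, 0]], hand=[0.85, 0.85, 0.85, 0.85, 0.85, 0.85, 0.85, 0.85])

```text
clock: 31.75
eef_pos: [450.8, -60.3, -32.7]
eef_rot: [3.142, 0.001, 2.781]
wrist_force: [-0.4, -0.0, -1.5]
finger_gap: 79.9
finger_force: 0.0
```

>>> move_arm(dp=[[0, 0, 0], [0, 0, 0], [0, 0, 0], [0, 0, 0], [0, 0, 0]], rotation=[[0, 0, 0], [0, 0, 0], [0, 0, 0], [0, 0, 0], [0, 0, 0]], hand=[0.75, 0.65, 0.55, 0.5, 0.5], newtons=30)

```text
clock: 32.38
eef_pos: [450.7, -60.1, -32.8]
eef_rot: [3.141, 0.001, 2.781]
wrist_force: [-1.5, 2.3, 6.4]
finger_gap: 60.0
finger_force: 30.0
```

>>> move_arm(dp=[[0, 0, 15], [0, 0, 20], [0, -30, 0], [-1, -40, 0], [-1, -40, 0], [-0.8, -32.9, 0], [0, 0, 0], [0, 0, -15], [0, 0, -6], [0, 0, 0]], rotation=[[0, 0, 0], [0, 0, 0], [0, 0, 0.05], [0, 0, 0.05], [0, 0, 0.05], [0, 0, 0.04], [0, 0, 0], [0, 0, 0], [0, 0, 0], [0, 0, 0]], hand=[0.5, 0.5, 0.5, 0.5, 0.5, 0.5, 0.5, 0.5, 0.5, 0.5])

```text
clock: 33.62
eef_pos: [447.3, -202.1, -19.9]
eef_rot: [3.141, -0.002, 2.972]
wrist_force: [0.8, 0.3, -3.4]
finger_gap: 59.9
finger_force: 30.0
```

>>> move_arm(dp=[[0, 0, -1.5], [0, 0, -0.5], [0, 0, 0]], rotation=[[0, 0, 0], [0, 0, 0], [0, 0, 0]], hand=[0.5, 0.5, 0.5])

```text
clock: 34.0
eef_pos: [447.7, -203.0, -21.0]
eef_rot: [-3.141, 0.0, 2.971]
wrist_force: [0.1, 0.4, -3.3]
finger_gap: 59.6
finger_force: 30.0
```

>>> move_arm(dp=[[0, 0, -1], [0, 0, -0.9], [0, 0, 0]], rotation=[[0, 0, 0], [0, 0, 0], [0, 0, 0]], hand=[0.5, 0.5, 0.5])

```text
clock: 34.38
eef_pos: [447.7, -203.0, -22.8]
eef_rot: [-3.142, 0.0, 2.971]
wrist_force: [-3.0, 1.2, 4.0]
finger_gap: 59.9
finger_force: 30.0
```

>>> move_arm(dp=[[0, 0, 0.3], [0, 0, 0], [0, 0, 10], [0, 0, 40], [0, 0, 50], [-25, 30, 0], [-25, 35, 0], [-25, 35, 0], [-25, 35, 0], [0, 0, 0]], rotation=[[0, 0, 0], [0, 0, 0], [0, 0, 0], [0, 0, 0], [0, 0, 0], [0, 0, 0], [0, 0, 0], [0, 0, 0], [0, 0, 0], [0, 0, 0]], hand=[0.75, 0.85, 0.85, 0.85, 0.85, 0.85, 0.85, 0.85, 0.85, 0.85])

```text
clock: 35.62
eef_pos: [346.8, -66.7, 77.9]
eef_rot: [-3.142, 0.001, 2.973]
wrist_force: [0.1, 0.1, 0.9]
finger_gap: 79.8
finger_force: 0.0
```

Run:
```python
from fit import *
print(manip.read_state()['eef_pos'])
J=([('pbig',[448.6,-338.4],0),('big',[448.6,-338.4],10)],[('psq',[447.3,-202.9,-.17],0),('splate',[447.3,-202.9,-.17],10)],[('pround',[439,256],0),('plate',[439,255],10)],[('psmall',[456.2,91],0),('small',[456,91],10)],[('pring',[443,379],0),('ringb',[443,379],10)])
C={}
for n in('top','side'):
  c=C[n]=camera(n)
  for it in J: print(n,it[1][0],*[np.round(v,2) for v in (lambda a:a[0]+[a[1]])(fit(c,it))])
r=lambda a,x:cv2.resize(a,x,interpolation=cv2.INTER_CUBIC)
A=C['top']['image'][160:280,120:480,::-1]; B=C['side']['image'][150:330,190:370,::-1]
o=np.zeros((600,800,3),np.uint8); o[:240,:720]=r(A,(720,240)); o[240:,:360]=r(B,(360,360)); 
o[240:,360:]=np.hstack([r(C['top']['image'][215:270,260:310,::-1],(220,360)),r(C['top']['image'][220:265,425:470,::-1],(220,360))])
cv2.imwrite('pics/end.png',o)
```

```text
[346.79511696 -66.70928292  77.92502599]
top big [ 448.68 -339.  ] [ 447.14 -335.75] 8.85
top splate [ 4.4733e+02 -2.0294e+02 -1.7000e-01] [ 4.4674e+02 -2.0333e+02 -1.7000e-01] 14.52
top plate [438.39 255.8 ] [438.09 254.98] 4.27
top small [455.91  90.71] [454.39  89.9 ] 5.88
top ringb [442.57 378.82] [442.52 379.05] 9.06
side big [ 449.31 -337.76] [ 448.41 -338.4 ] 16.34
side splate [ 4.4857e+02 -2.0139e+02 -1.8000e-01] [ 4.4695e+02 -2.0345e+02 -1.7000e-01] 19.88
side plate [439.94 257.46] [437.98 254.97] 29.02
side small [458.98  94.25] [456.48  88.9 ] 35.61
side ringb [442.87 379.03] [442.26 379.67] 16.34
```

View pics/end.png

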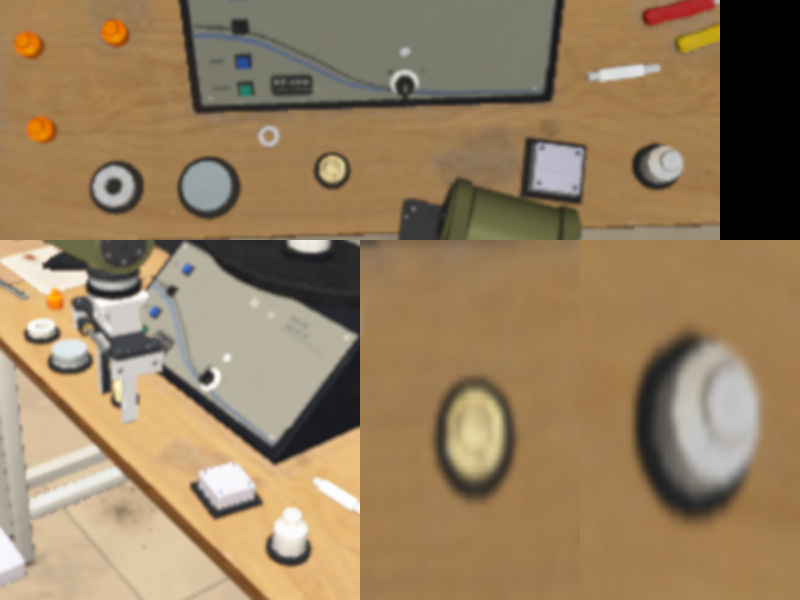

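All five parts stand upright on their pads. The fits put each within about 1–2 mm of centre. The exception is one top-camera reading of 3 mm for the big weight, where the side camera and the grip centre both agree with the pad.

```bash
python3 -c "
from cell import manip; print(manip.sign_off())"
```

```text
the job is handed in; nothing more can be done
None
```

I handed the job in at about 36 s: all five parts stand upright on their own pads, centred to about 2 mm in the camera fits (the top camera alone read 3 mm for the big weight), and the arm touches nothing; the reported tool height read 38 mm low, so I corrected it with one fingertip touch of up to 64 N on bare table.

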